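# Get the packers out from under the stack and pack out the sign brackets

## Robot

A 7-joint arm with a two-finger parallel gripper is mounted at the origin on the work surface. World frame = base frame: x ahead of the robot, y to its left, z up, the work surface at z = 0. Lengths are in m, angles in rad, forces in N, time in s.
With the tool pointing down it reaches from about 0.425 to 0.95 m from the base axis. Payload 4.7 kg.
Tool frame: the origin (TCP) lies between the finger pads; the fingertips stand 25 mm ahead of it and the grasp point (between the pads) lies 6 mm ahead of it; x points along the fingers, z is the direction in which the jaws open and shut, and the axes are right-handed (so a half turn about x gives the same grasp; the last joint's range is limited). The gripper opens to 85 mm and grips with 20 to 120 N. Pads are 22 mm wide; open, the fingers measure 114 mm over their backs; the gripper's body (76 mm by 85 mm) begins 54 mm behind the grasp point. The pads swing forward as they close: fully open they stand 13 mm farther back than shut.
Start: joints at [-1.311, 0.469, -0.049, 1.532, 0.024, 1.141, -0.082], TCP at [0.192, 0.647, 0.256] pointing down, gripper open.
Joint ranges: [-2.59, 2.59], [-0.33, 1.99], [-1.39, 1.29], [0.1, 2.45], [-1.04, 4.18], [0.21, 1.99], [-2.66, 2.66]. Speed limits (rad/s): [2.57, 2.57, 3.14, 3.14, 3.14, 3.14, 3.14].

## Interface

Orientations are given as a 3x3 rotation matrix whose columns are the frame's x, y, z axes.
In Python, from rig import * gives the robot as it stands. Calls block until the motion is done:
- movep(position, orientation): joint-space move of the TCP to a pose.
- move_l(position, attitude=None, feed=0.15, until_force=None): straight line of the TCP; attitude=None keeps the orientation; feed is the mean speed in m/s. With until_force (N) it stops when the force on the tool has changed by that much, and returns True; else False.
- move_joints(angles): joint-space move.
- command_gripper(opening, newtons=None): finger opening in m; newtons is the grip in N (None keeps the last); returns when the fingers have stopped.
- sleep(seconds).
- inverse_kinematics(position, orientation): joint angles nearest the present ones, or None.
- sense(): the state.
- camera(name): name is "side" or "top"; returns (picture, depth): 400x640x3 uint8, red, green, blue; 400x640 float32, m along the optical axis (not along the pixel's ray), 0 where there is no reading.
- camera_params(name): a dict with "K" (3x3 intrinsics, pixels), "dist" ([k1, k2, p1, p2, k3] as OpenCV has them; the pictures are not rectified), "position" and "rotation" of the camera in the world. Camera axes: x right, y down, z forward; pixel columns grow to the right and rows downward; lengths in m; the calibration is good to about 2 mm. A picture is of the moment at which its call begins. camera_params takes no time and is no camera call.
A pose or a line that the arm cannot do raises Unreachable and nothing moves.
- finish_job(): hands the job in, once; it reports no verdict.
The state is a dict: "time_s": time; "joint_pos": joint angles; "qd": joint speeds; "joint_efforts": joint torques, N m; "position": TCP position; "tcp_rot": TCP orientation; "wrist_force": force on the tool from outside, world axes, zero at the start; "ft_torque": the same for the moment, N m; "finger_gap": finger opening in m.
Only numpy, scipy, OpenCV 4.12 (cv2) and the standard library are available. Lean on these libraries where they do the work, as an engineer would, in place of code of your own. Each camera call takes 0.05 s, during which the arm holds its last target.

## Task

The packers are in the green tray at the bottom of the stack: lift the two upper trays off, keeping them upright, and set them aside on the black mat. By trying packers of increasing thickness in each sign bracket on the bench, find the one that just fits (goes in with almost no play) and leave it standing in each bracket, fully down and wholly between its rails. Then stand any packer not used back in a pocket of the green tray and restack the trays squarely in their old order, blue on green and white on blue, without disturbing anything else on the bench.

Things in the scene. Friction and masses are not known exactly. Their poses are not given: they have to be found in the camera images.
- green_tray: deep green tray at the bottom of the stack, 230 (x) x 130 x 95 mm high, walls and floor 6 mm, 1.6 kg. Grey foam 30 mm thick leaves three pockets down to its floor, each 40 (x) x 82 mm (y), at x = -65, 0, +65 mm, y = 0; at the start a packer stands in each, its thickness along x, in any order, all below the rim. Origin: centre of the underside, z up.
- blue_tray: blue plastic tray, at the start on the green tray's rim. 230 (x) x 130 x 60 mm high, walls 6 mm, open on top, 0.4 to 0.7 kg. A wooden grip bar 12 mm thick (x), 32 mm high, spans its middle along y, top flush with the rim; 60 mm free on each side of it. Origin: centre of the underside, z up.
- white_tray: white plastic tray, at the start on top of the blue tray. 230 (x) x 130 x 60 mm high, walls 6 mm, open on top, 0.4 to 0.7 kg. A wooden grip bar 12 mm thick (x), 32 mm high, spans its middle along y, top flush with the rim; 60 mm free on each side of it. Origin: centre of the underside, z up.
- thin_packer: thin packer, yellow. Its block is 18 mm thick (x) x 60 mm wide (y) x 45 mm high; on top of the block, in its middle, a black grip tab 12 mm thick (x), 44 mm wide (y), 35 mm high, so 80 mm high in all. About 0.09 kg. Origin: centre of the underside; z up.
- medium_packer: medium packer, orange. Its block is 24 mm thick (x) x 60 mm wide (y) x 45 mm high; on top of the block, in its middle, a black grip tab 12 mm thick (x), 44 mm wide (y), 35 mm high, so 80 mm high in all. About 0.09 kg. Origin: centre of the underside; z up.
- thick_packer: thick packer, red. Its block is 30 mm thick (x) x 60 mm wide (y) x 45 mm high; on top of the block, in its middle, a black grip tab 12 mm thick (x), 44 mm wide (y), 35 mm high, so 80 mm high in all. About 0.09 kg. Origin: centre of the underside; z up.
- bracket_a: a sign bracket: steel foot 120 x 110 x 10 mm, 2.5 kg, loose on the bench, with two parallel aluminium rails 16 mm thick, 100 mm long (y), rounded tops 40 mm above the bench. The gap between them (across x, centred on the origin) is not told: 2 to 3 mm more than one of the packers, another in each bracket. Origin: centre of the underside; gap floor 10 mm above it.
- bracket_b: a second bracket like bracket_a but for its gap. Two or all three brackets are there at a start. The right packer goes down to the foot with 2 to 3 mm of play; a thinner one has over 8 mm of play; a thicker one stops on the rails' tops.
- bracket_c: a third bracket like bracket_a but for its gap; bracket names tell nothing of the gap.
- mat: flat black rubber mat with a pale outline, 300 x 280 x 3 mm, fixed on the bench; upper trays are set aside here. Origin: centre of its underside; x along the 300 mm side.
- tape_roll: bystander: brown tape roll lying flat, 80 mm across, 30 mm high.
- glue_bottle: bystander: white bottle with red cap, 44 mm across, 120 mm high.
- paint_tin: bystander: steel tin, 84 mm across, 100 mm high.
- brush_pot: bystander: grey plastic pot, 80 mm across, 100 mm high.
- screwdriver: bystander: screwdriver lying on the bench.
- offcut: bystander: wooden offcut 60 x 120 x 18 mm.
Things that resemble listed ones, but are neither listed nor needed, are in the scene too. What is shaped like the bracket_a but pink or purple is not meant.

How it is judged:
By the outcome, as a careful person would: the job done as asked, in the order asked, and still so for the second after the job is handed in, with the robot touching nothing.
Of bracket_a, bracket_b, bracket_c only 2 to 3 are there at a start; the rules pass over those that are not, and their reading is None.
At some moment in a run one of blue_tray, white_tray may be knocked a few centimetres aside while the robot is not near it.
It also fails if it takes over 210 s, if anything falls off the work surface, if the arm or the gripper's body presses on something with over 40 N, if the wrist force passes 120 N, or if a joint passes its speed limit or range.

## Working session

There is one attempt and no reset: what is moved stays moved. The work goes in short steps, each a Python script; the robot and the scene stay as the last script left them, time stands still between calls to the robot, and variables do not carry over. Pictures are saved under pics/ and viewed, and the job is handed in when it is done.

```bash
ls; mkdir -p pics
python3 - <<'E'
from rig import *
import cv2,numpy as np
s=sense();print(s['time_s'],s['position'],s['tcp_rot'],s['finger_gap'])
for n in ("side","top"):
    p,d=camera(n);cv2.imwrite(f"pics/{n}0.png",p[:,:,::-1]);np.save(f"pics/{n}0.npy",d)
    print(n,camera_params(n), (d>0).mean())
E
```

```text
pics
0.0 [0.1920689  0.64651714 0.25524046] [[-4.84692155e-04 -9.58610523e-01  2.84720265e-01]
 [-1.95904001e-03  2.84720663e-01  9.58608526e-01]
 [-9.99997964e-01 -9.31483594e-05 -2.01595824e-03]] 0.08542296663519167
side {'K': array([[460.16183357,   0.        , 320.28046181],
       [  0.        , 460.16183357, 194.34544282],
       [  0.        ,   0.        ,   1.        ]]), 'dist': array([-0.09676617,  0.        ,  0.        ,  0.        ,  0.        ]), 'position': array([ 0.24850689, -1.14192077,  0.94179795]), 'rotation': array([[ 0.97873958, -0.12270292,  0.1643558 ],
       [-0.20496049, -0.55483104,  0.8063211 ],
       [-0.00774825, -0.82286482, -0.56818435]])} 0.99523828125
top {'K': array([[495.94455673,   0.        , 312.39272937],
       [  0.        , 495.94455673, 206.70508511],
       [  0.        ,   0.        ,   1.        ]]), 'dist': array([-0.02844968,  0.        ,  0.        ,  0.        ,  0.        ]), 'position': array([0.18810615, 0.01266673, 1.61216218]), 'rotation': array([[-1.40651053e-02, -9.78728865e-01,  2.04675306e-01],
       [-9.99896885e-01,  1.43602678e-02, -4.32212301e-05],
       [-2.89689035e-03, -2.04654809e-01, -9.78829923e-01]])} 0.99608984375
```

View pics/top0.png

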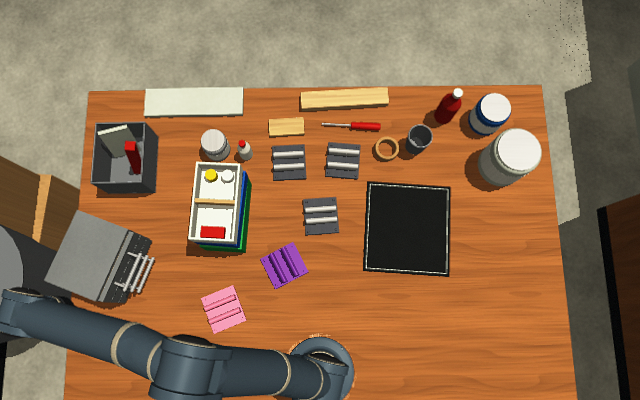

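View pics/side0.png

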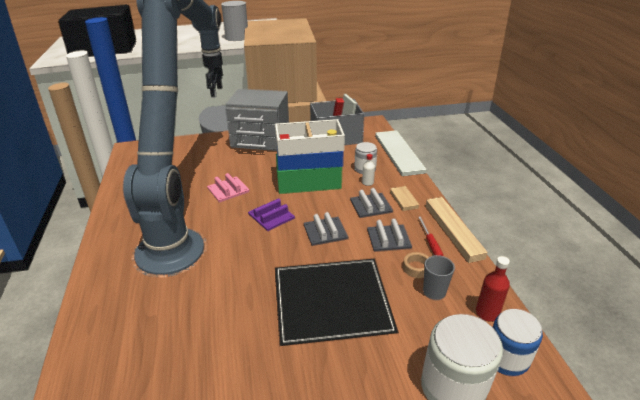

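Candidates in the top view:
- **Brackets:** the grey ones at (289,162), (343,160) and (321,216) are wanted. Pink (223,309) and purple (284,265) are decoys.
- **Trays:** the stack at (218,205) is wanted. The grey open box at (124,158) is not.
- **Red objects:** the red pieces in the white tray (213,232) and in the grey box (132,157) are not the packers, which are hidden in the green tray.
- **Mat:** (407,228).

Next I'll measure them.

```bash
cat > h.py <<'E'
from rig import *
import cv2,numpy as np
def ray(n,uv):
    c=camera_params(n);u=cv2.undistortPoints(np.float64(uv).reshape(-1,1,2),c['K'],c['dist']).reshape(-1,2)
    return c['position'],np.c_[u,np.ones(len(u))]@c['rotation'].T
def onplane(n,uv,z):
    o,r=ray(n,uv);return o+r*((z-o[2])/r[:,2])[:,None]
def cloud(n,d):
    v,u=np.mgrid[0:400,0:640];o,r=ray(n,np.c_[u.ravel(),v.ravel()])
    return (o+r*d.reshape(-1,1)).reshape(400,640,3)
def save(n,name,box=None,k=1):
    p,d=camera(n);q=p[:,:,::-1]
    if box: x0,y0,x1,y1=box;q=q[y0:y1,x0:x1]
    cv2.imwrite('pics/'+name,cv2.resize(q,None,fx=k,fy=k,interpolation=cv2.INTER_CUBIC));return p,d
E
python3 - <<'E'
from h import *
p=cv2.imread('pics/top0.png');d=np.load('pics/top0.npy');C=cloud('top',d)
for nm,uv in dict(bar=(215,201),b1foot=(289,153),b1=(275,162),gap2=(343,160),mat=(407,228),tin=(214,138),glue=(241,148),whitefloor=(215,215),red=(213,232),yel=(210,174),wh=(228,176),table=(300,300),pot=(419,140)).items(): print(nm,C[uv[1],uv[0]].round(3))
def rect(m,z):
    cs=cv2.findContours(m.astype(np.uint8),0,2)[0]
    c=max(cs,key=cv2.contourArea);w=onplane('top',c.reshape(-1,2),z)[:,:2]
    return cv2.minAreaRect((w*1000).astype(np.float32))
# white rim
Z=C[...,2]; X=C[...,0];Y=C[...,1]
roi=(np.abs(X-.53)<.25)&(np.abs(Y-.33)<.2)
print('stack top z', np.percentile(Z[(abs(X-.5)<.15)&(abs(Y-.3)<.1)],[50,90,95,99]))
np.set_printoptions(suppress=True)
hsv=cv2.cvtColor(p,cv2.COLOR_BGR2HSV)
m=np.zeros((400,640),bool);m[180:280,360:455]=(hsv[180:280,360:455,2]<45)
print('mat',rect(m,.003))
for b in [(268,140,310,185),(322,138,364,183),(299,193,343,240)]:
    x0,y0,x1,y1=b;m=np.zeros((400,640),bool);m[y0:y1,x0:x1]=(hsv[y0:y1,x0:x1,1]<90)
    m=cv2.morphologyEx(m.astype(np.uint8),cv2.MORPH_CLOSE,np.ones((5,5)))
    print('br',rect(m,.010))
q=p[130:260,180:360];cv2.imwrite('pics/crop0.png',cv2.resize(q,None,fx=4.4,fy=4.4,interpolation=cv2.INTER_CUBIC))
p=cv2.imread('pics/side0.png');q=p[110:250,260:430];cv2.imwrite('pics/crops0.png',cv2.resize(q,None,fx=4.2,fy=4.2,interpolation=cv2.INTER_CUBIC))
E
```

```text
bar [0.5   0.293 0.22 ]
b1foot [0.701 0.088 0.037]
b1 [0.679 0.136 0.008]
gap2 [ 0.683 -0.093  0.008]
mat [ 0.449 -0.298  0.001]
tin [0.735 0.326 0.099]
glue [0.703 0.24  0.091]
whitefloor [0.47  0.304 0.161]
red [0.417 0.305 0.178]
yel [0.59  0.317 0.187]
wh [0.582 0.262 0.192]
table [0.221 0.056 0.001]
pot [ 0.751 -0.354  0.006]
stack top z [0.16125751 0.21249663 0.21603218 0.21957441]
mat ((448.58984375, -296.7245178222656), (277.9743347167969, 297.585693359375), 85.13648223876953)
br ((677.9979858398438, 90.43582153320312), (121.7877197265625, 109.76448059082031), 2.4526610374450684)
br ((681.8683471679688, -91.06694030761719), (109.123291015625, 121.69247436523438), 84.15840148925781)
br ((493.0621643066406, -13.525466918945312), (120.59822082519531, 109.13768005371094), 3.408712148666382)
```

View pics/crop0.png

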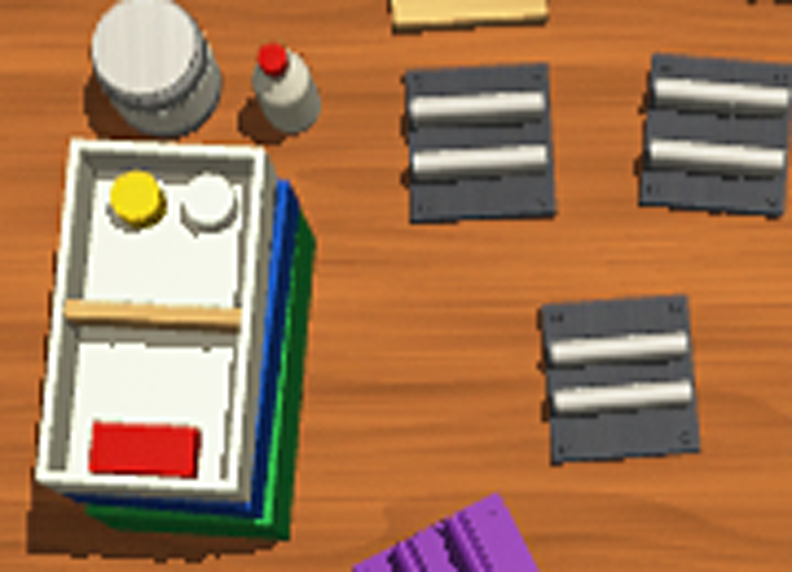

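View pics/crops0.png

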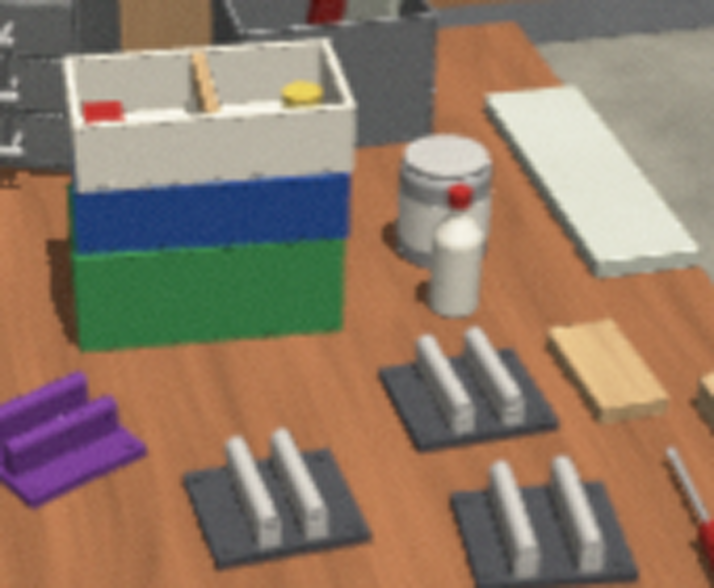

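```bash
cat >> h.py <<'E'
def R(deg):
    a=np.radians(deg);x=np.array([0,0,-1.]);z=np.array([np.cos(a),np.sin(a),0]);return np.c_[x,np.cross(z,x),z]
def rimrect(n,p,d,lohi,box,col=None):
    C=cloud(n,d);Z=C[...,2];hsv=cv2.cvtColor(p,cv2.COLOR_RGB2HSV)
    m=(Z>lohi[0])&(Z<lohi[1])&(C[...,0]>box[0])&(C[...,0]<box[1])&(C[...,1]>box[2])&(C[...,1]<box[3])
    if col is not None: m&=col(hsv)
    m=cv2.morphologyEx(m.astype(np.uint8),cv2.MORPH_CLOSE,np.ones((3,3)))
    c=max(cv2.findContours(m,0,2)[0],key=cv2.contourArea)
    z=np.mean(lohi);w=onplane(n,c.reshape(-1,2),z)[:,:2]
    (cx,cy),(a,b),t=cv2.minAreaRect((w*1000).astype(np.float32))
    if a<b: a,b,t=b,a,t+90
    t=(t+90)%180-90
    return np.array([cx,cy])/1000,(a,b),t
E
python3 - <<'E'
from h import *
p=cv2.imread('pics/top0.png')[:,:,::-1].copy();d=np.load('pics/top0.npy')
for b in [(.2,.23),(.207,.223)]: print(rimrect('top',p,d,b,(.35,.68,.15,.42)))
print(rimrect('top',p,d,(.2,.23),(.35,.68,.15,.42),lambda h:(h[...,1]<60)&(h[...,2]>120)))
# bar
C=cloud('top',d);hsv=cv2.cvtColor(p,cv2.COLOR_RGB2HSV);Z=C[...,2]
m=(Z>.19)&(hsv[...,1]>70)&(hsv[...,0]>8)&(hsv[...,0]<22)&(abs(C[...,0]-.5)<.05)&(abs(C[...,1]-.29)<.08)
v,u=np.nonzero(m);w=onplane('top',np.c_[u,v],.215);print('bar',w.mean(0),m.sum(),cv2.minAreaRect((w[:,:2]*1000).astype(np.float32)))
for th in (-4,0,176,180):
  for pos in [(.5,.29,.3),(.45,-.3,.3),(.68,-.09,.2),(.45,-.37,.3)]:
    q=inverse_kinematics(pos,R(th));print(th,pos,None if q is None else np.round(q,2))
E
```

```text
(array([0.50251727, 0.29504868]), (232.27256774902344, 133.76361083984375), -3.6975021362304688)
(array([0.50255621, 0.2956521 ]), (232.27256774902344, 132.55413818359375), -3.6975021362304688)
(array([0.50237924, 0.29557733]), (231.9663543701172, 132.41636657714844), -3.5958938598632812)
bar [0.49998605 0.29719103 0.215     ] 212 ((498.69866943359375, 300.30035400390625), (123.5422134399414, 88.95628356933594), 86.45246887207031)
-4 (0.5, 0.29, 0.3) [-0.91  0.28  0.39  1.73 -0.11  1.15 -0.56]
-4 (0.45, -0.3, 0.3) [-0.43  0.42  1.27  1.84 -0.43  1.2   0.9 ]
-4 (0.68, -0.09, 0.2) [-0.36  0.6   0.66  1.59 -0.41  1.08  0.34]
-4 (0.45, -0.37, 0.3) [-0.19  0.45  1.12  1.75 -0.43  1.22  0.98]
0 (0.5, 0.29, 0.3) [-0.9   0.28  0.37  1.73 -0.11  1.15 -0.49]
0 (0.45, -0.3, 0.3) [-0.43  0.42  1.27  1.84 -0.43  1.2   0.98]
0 (0.68, -0.09, 0.2) [-0.36  0.6   0.66  1.59 -0.41  1.08  0.41]
0 (0.45, -0.37, 0.3) [-0.19  0.45  1.12  1.75 -0.43  1.22  1.05]
176 (0.5, 0.29, 0.3) [-0.45  0.28 -0.19  1.71  0.06  1.16  2.42]
176 (0.45, -0.3, 0.3) [-0.36  0.35  1.12  1.84 -0.34  1.17 -2.33]
176 (0.68, -0.09, 0.2) [-0.59  0.78  1.11  1.61 -0.74  1.22 -2.54]
176 (0.45, -0.37, 0.3) [-0.19  0.45  1.12  1.75 -0.43  1.22 -2.16]
180 (0.5, 0.29, 0.3) [-0.44  0.28 -0.2   1.71  0.06  1.16  2.48]
180 (0.45, -0.3, 0.3) [-0.36  0.35  1.12  1.84 -0.34  1.17 -2.26]
180 (0.68, -0.09, 0.2) [-0.59  0.78  1.11  1.61 -0.74  1.22 -2.47]
180 (0.45, -0.37, 0.3) [-0.19  0.45  1.12  1.75 -0.43  1.22 -2.09]
```

Stack measured: rim z about 0.215, footprint 232x132 mm, yaw -3.7°. That agrees with the given sizes, so I'm lifting the white tray.

```bash
cat >> h.py <<'E'
def T(): return round(sense()['time_s'],1)
MAT=np.array([.4486,-.2967]);MY=-4.86
def matpt(dx,dy):
    a=np.radians(MY);return MAT+np.array([np.cos(a)*dx-np.sin(a)*dy,np.sin(a)*dx+np.cos(a)*dy])
def st(t=''):
    s=sense();print(t,'t',round(s['time_s'],1),'pos',np.round(s['position'],4),'F',np.round(s['wrist_force'],1),'gap',round(s['finger_gap'],4))
E
python3 - <<'E'
from h import *
c=np.array([.5015,.2955]);th=-3.65
command_gripper(.05,90)
movep([*c,.29],R(th));st()
move_l([*c,.206],feed=.12,until_force=10);st('down')
command_gripper(0.0,90);st('grip')
f=move_l([*c,.215],feed=.05);st('lift')
move_l([*c,.265],feed=.12);st('lift')
save('side','s1.png')
save('top','t1.png')
E
```

```text
t 2.3 pos [0.5005 0.2975 0.2897] F [-0.1 -0.1  0.2] gap 0.0501
down t 3.1 pos [0.502  0.2959 0.2067] F [ 0.2  0.2 -0.3] gap 0.0499
grip t 3.5 pos [0.502  0.2957 0.2069] F [0.  0.9 3.4] gap 0.0106
lift t 3.9 pos [0.5009 0.2953 0.2143] F [-0.  -0.1 -6.7] gap 0.0108
lift t 4.4 pos [0.501  0.2953 0.2643] F [-0.2 -0.4 -6.8] gap 0.0108
```

View pics/s1.png

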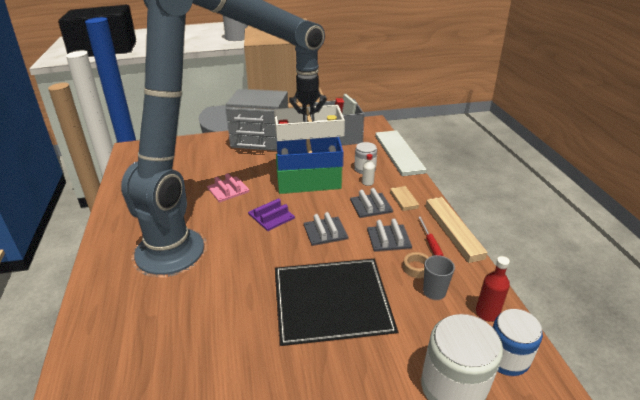

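The white tray hangs level at (308,118), with blue and green still stacked at (308,160). Carrying it to the mat.

Run:
```python
from h import *
def go(p,th,feed):
    try: move_l(p,R(th),feed=feed)
    except Unreachable as e: print('unreach',e); movep(p,R(th))
g=matpt(0,-.070)
go([.51,.0,.265],-4,.28)
go([*g,.2],MY,.28);st()
move_l([*g,.08],feed=.15);sleep(.2);st()
print(move_l([*g,.050],feed=.05,until_force=5));st('down')
command_gripper(.05);sleep(.1)
move_l([*g,.17],feed=.2);st()
movep([.5,-.05,.3],R(-4))
p,d=save('top','t2.png');save('side','s2.png')
for lh in [(.14,.165),(.147,.163)]: print(rimrect('top',p,d,lh,(.35,.68,.15,.42),lambda h:(h[...,0]>95)&(h[...,0]<130)&(h[...,1]>100)))
print(rimrect('top',p,d,(.05,.08),(.25,.65,-.5,-.1),lambda h:(h[...,1]<60)&(h[...,2]>120)))
```

```text
t 7.2 pos [ 0.4436 -0.3647  0.1999] F [ 0.2  1.1 -6.4] gap 0.0107
 t 8.4 pos [ 0.4432 -0.3668  0.081 ] F [ 0.1 -0.3 -8. ] gap 0.0107
True
down t 8.9 pos [ 0.4426 -0.3663  0.0545] F [ 0.9 -0.3  2.2] gap 0.0108
 t 10.2 pos [ 0.4422 -0.3657  0.1692] F [-0.6  0.4 -1.2] gap 0.0503
(array([0.50047787, 0.29189304]), (231.75918579101562, 133.4232177734375), -5.9576873779296875)
(array([0.50051962, 0.29176013]), (230.2868194580078, 132.38809204101562), -5.957679748535156)
(array([ 0.44283759, -0.3645614 ]), (231.77488708496094, 132.75318908691406), -4.9552001953125)
```

View pics/t2.png

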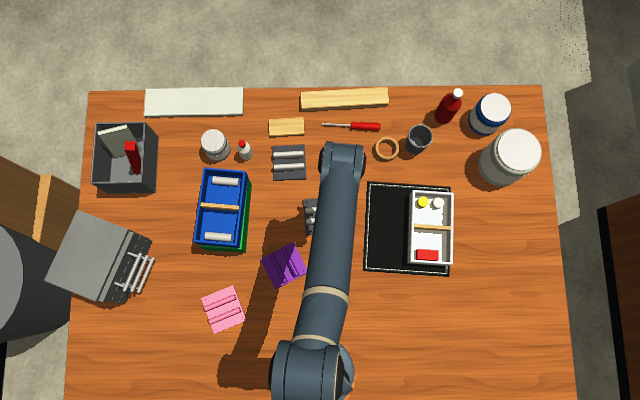

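White tray is on the mat at (431,229), upright and with its contents. Blue is at (221,210), yaw about -6°, with its bar at (219,206). Moving blue next.

Run:
```python
from h import *
c=np.array([.500,.292]);th=-5.9
movep([*c,.23],R(th));st()
move_l([*c,.147],feed=.12,until_force=10);st('down')
command_gripper(0.0,90);st('grip')
move_l([*c,.155],feed=.05)
move_l([*c,.2],feed=.15);st('lift')
g=matpt(0,.070)
move_l([.51,.0,.2],R(-5),feed=.28)
move_l([*g,.2],R(MY),feed=.25)
move_l([*g,.08],feed=.15);sleep(.2);st()
print(move_l([*g,.050],feed=.05,until_force=5));st('down')
command_gripper(.05);sleep(.1)
move_l([*g,.17],feed=.2);st()
movep([.5,-.05,.35],R(-4))
p,d=save('top','t3.png');save('side','s3.png')
cv2.imwrite('pics/t3c.png',cv2.resize(p[150:270,180:350,::-1],None,fx=4.5,fy=4.5,interpolation=cv2.INTER_CUBIC))
print('blue',rimrect('top',p,d,(.05,.08),(.25,.65,-.32,-.1),lambda h:(h[...,0]>95)&(h[...,0]<130)&(h[...,1]>100)))
print('white',rimrect('top',p,d,(.05,.08),(.25,.65,-.5,-.1),lambda h:(h[...,1]<60)&(h[...,2]>120)))
print('green',rimrect('top',p,d,(.08,.11),(.35,.68,.15,.42),lambda h:(h[...,0]>45)&(h[...,0]<90)&(h[...,1]>100)))
np.save('pics/t3.npy',d)
```

```text
t 12.9 pos [0.501  0.2901 0.2305] F [0.7 0.3 0.3] gap 0.05
down t 13.8 pos [0.5007 0.292  0.1477] F [-0.5 -0.1 -0.8] gap 0.0503
grip t 14.2 pos [0.5003 0.2922 0.1478] F [-2.4  0.3  6.7] gap 0.011
lift t 15.0 pos [0.4997 0.292  0.1997] F [ 0.5  0.3 -5.5] gap 0.0111
 t 18.4 pos [ 0.4551 -0.2271  0.0808] F [-0.2  0.  -3.8] gap 0.011
True
down t 18.9 pos [ 0.4545 -0.2269  0.0554] F [ 0.7 -0.5  2. ] gap 0.011
 t 20.2 pos [ 0.454  -0.2264  0.1693] F [-1.1 -0.2  1. ] gap 0.0501
blue (array([ 0.45470615, -0.22590552]), (231.778564453125, 131.7730255126953), -4.976203918457031)
white (array([ 0.44292941, -0.36454306]), (231.61837768554688, 132.83108520507812), -4.9358978271484375)
green (array([0.49457788, 0.28895624]), (231.02511596679688, 133.33099365234375), -4.2022857666015625)
```

View pics/t3.png

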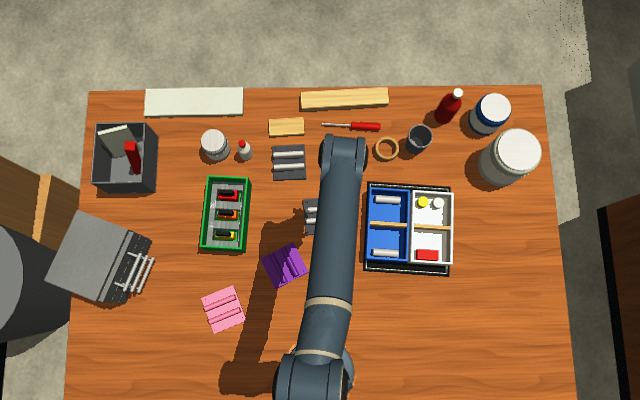

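View pics/t3c.png

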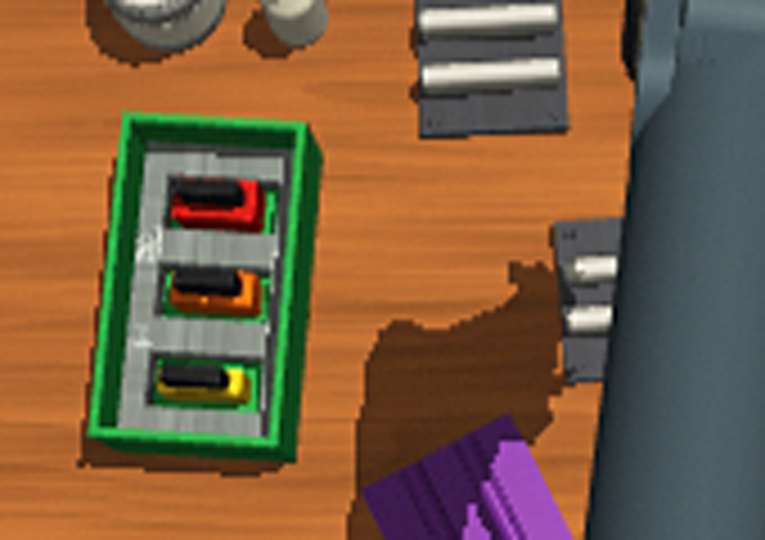

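Green tray at (225,214): thick (red) is far at (229,194), medium (orange) in the middle at (227,214), thin (yellow) nearest at (225,235). Both upper trays are on the mat. Next I'll measure tabs and rails.

Run:
```python
from h import *
np.set_printoptions(suppress=True,precision=4)
p=cv2.imread('pics/t3.png')[:,:,::-1].copy();d=np.load('pics/t3.npy');C=cloud('top',d);hsv=cv2.cvtColor(p,cv2.COLOR_RGB2HSV)
gc=np.array([.4946,.2890]);a=np.radians(-4.2);Rg=np.array([[np.cos(a),-np.sin(a)],[np.sin(a),np.cos(a)]])
L=(C[...,:2]-gc)@Rg
for k,dx in zip(('thin','med','thick'),(-.065,0,.065)):
    m=(C[...,2]>.070)&(hsv[...,2]<60)&(abs(L[...,0]-dx)<.025)&(abs(L[...,1])<.045)
    v,u=np.nonzero(m);w=onplane('top',np.c_[u,v],.086)[:,:2];print(k,m.sum(),'zmed',np.median(C[...,2][m]),cv2.minAreaRect((w*1000).astype(np.float32)),w.mean(0),'local',(w.mean(0)-gc)@Rg)
im={n:(cv2.imread(f'pics/{n}0.png')[:,:,::-1].copy(),np.load(f'pics/{n}0.npy')) for n in('top','side')}
for nm,c,t in (('P',(.678,.0904),2.45),('Q',(.6819,-.0911),-5.84),('S',(.4931,-.0135),3.41)):
    t=np.radians(t);Rb=np.array([[np.cos(t),-np.sin(t)],[np.sin(t),np.cos(t)]])
    for n in im:
        pp,dd=im[n];hs=cv2.cvtColor(pp,cv2.COLOR_RGB2HSV);CC=cloud(n,dd);l=(CC[...,:2]-np.array(c))@Rb
        m=(CC[...,2]>.030)&(CC[...,2]<.06)&(abs(l[...,0])<.06)&(abs(l[...,1])<.06)&(hs[...,1]<60)&(hs[...,2]>110)
        v,u=np.nonzero(m);w=(onplane(n,np.c_[u,v],.037)[:,:2]-np.array(c))@Rb
        out=[]
        for s in(-1,1):
            q=w[w[:,0]*s>0];f=np.polyfit(q[:,1],q[:,0],1);out+=[len(q),q[:,0].mean()*1000,q[:,1].min()*1000,q[:,1].max()*1000,np.degrees(-f[0])]
        print(nm,n,np.round(out,1),'mid',(out[1]+out[6])/2,'pitch-16',out[6]-out[1]-16)
```

```text
thin 60 zmed 0.08632868585937159 ((427.6934509277344, 293.7087707519531), (41.04130935668945, 12.58842658996582), 89.19746398925781) [0.4285 0.2931] local [-0.0662 -0.0008]
med 60 zmed 0.08538773165893643 ((495.34619140625, 286.0602111816406), (42.34499740600586, 13.52010440826416), 84.32925415039062) [0.4954 0.2856] local [ 0.001  -0.0033]
thick 59 zmed 0.0857137011575162 ((558.83984375, 285.7238464355469), (44.712745666503906, 13.02758502960205), 89.13352966308594) [0.5599 0.286 ] local [0.0653 0.0018]
P top [134.  -20.  -48.2  48.2  -0.1 132.   22.3 -50.4  49.6  -0. ] mid 1.1350518839833779 pitch-16 26.361381637733786
P side [ 91.  -23.2 -60.9  48.9  -0.2  90.   19.4 -60.6  50.   -0.3] mid -1.9140968101154652 pitch-16 26.601966780932216
Q top [132.  -23.3 -48.5  48.5  -0.1 131.   25.1 -48.5  48.9  -0. ] mid 0.917738758655382 pitch-16 32.34479029800339
Q side [114.  -24.9 -59.6  49.   -0.3 105.   22.8 -59.3  48.9  -1.9] mid -1.0466088033641725 pitch-16 31.69346663094076
S top [143.  -17.6 -49.2  48.9   0.1 143.   19.1 -49.   49.1  -0.3] mid 0.7556422404089869 pitch-16 20.61396919071811
S side [105.  -19.6 -60.7  50.2  -0.  107.   16.6 -59.9  50.9   0.1] mid -1.5087641977148714 pitch-16 20.20979499218469
```

Rail pitch suggests gaps of about 20.5 mm (near bracket S), 26.5 mm (P) and 32 mm (Q). I'll confirm by trial: thin first in Q, P, then S, each with a gentle play probe.

```bash
cat >> h.py <<'E'
BR={'P':(np.array([.678,.0904]),2.45),'Q':(np.array([.6819,-.0911]),-5.84),'S':(np.array([.4931,-.0135]),3.41)}
def pick(c,th,z=.079):
    command_gripper(.04,35)
    movep([*c,.16],R(th)); sleep(.15)
    print('pick hit',move_l([*c,z],feed=.1,until_force=6));sleep(.1);st('at')
    command_gripper(0,35);st('grip')
    move_l([*c,.13],feed=.1);move_l([*c,.195],feed=.2)
def probe(b,z):
    (c,th)=BR[b];a=np.radians(th);e=np.array([np.cos(a),np.sin(a)]);o=[]
    for s in(1,-1):
        h=move_l([*(c+e*s*.010),z],feed=.015,until_force=2.5)
        o.append((h,round(float((sense()['position'][:2]-c)@e)*1000,1)))
        move_l([*c,z],feed=.03);sleep(.1)
    print(b,'probe',o,'play',o[0][1]-o[1][1]);return o
def insert(b,off=0,zc=.195):
    c,th=BR[b];a=np.radians(th);e=np.array([np.cos(a),np.sin(a)]);c=c+e*off
    move_l([*c,zc],R(th),feed=.28);move_l([*c,.125],feed=.2);sleep(.25);st('above')
    h=move_l([*c,.081],feed=.04,until_force=5);st(f'{b} in hit={h}');return sense()['position'][2]
E
python3 - <<'E'
from h import *
pick(np.array([.428,.2934]),-1.5)
z=insert('Q')
if z<.09:
    zz=.087;move_l([*BR['Q'][0],zz],feed=.05);sleep(.1);probe('Q',zz)
save('side','s4.png',(280,120,460,260),4);st('end')
E
```

```text
pick hit False
at t 24.2 pos [0.4284 0.2937 0.0797] F [ 0.2 -0.1 -0.5] gap 0.0398
grip t 24.6 pos [0.4282 0.2937 0.0794] F [-0.4  0.5  4.2] gap 0.0116
above t 28.3 pos [ 0.6828 -0.0913  0.1267] F [ 0.   0.6 -1.1] gap 0.0115
Q in hit=True t 29.2 pos [ 0.6818 -0.0911  0.0835] F [-0.3 -0.4  4.5] gap 0.0113
Q probe [(True, 7.5), (True, -6.5)] play 14.0
end t 31.6 pos [ 0.6816 -0.0911  0.0867] F [ 0.7  0.  -1. ] gap 0.0113
```

View pics/s4.png

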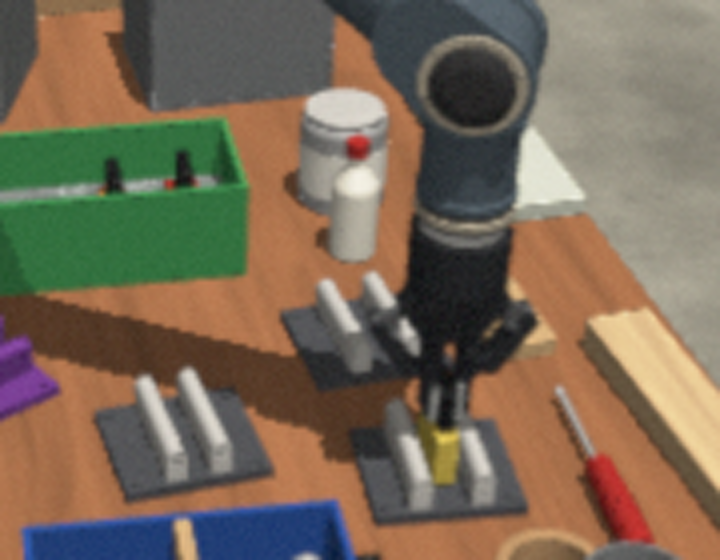

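The thin packer goes fully down in Q but has 14 mm of play, so it is too thin there; the picture shows it between the rails at crop (440,450). On to P, then S.

Run:
```python
from h import *
move_l([*BR['Q'][0],.15],feed=.2)
z=insert('P',zc=.15)
if z<.09:
    move_l([*BR['P'][0],.087],feed=.05);sleep(.1);probe('P',.087)
    move_l([*BR['P'][0],.15],feed=.2)
    z=insert('S',zc=.15)
    save('side','s5.png',(280,120,460,260),4);st('end')
```

```text
above t 33.4 pos [0.6786 0.0898 0.126 ] F [-0.3  1.  -0.3] gap 0.0116
P in hit=True t 34.4 pos [0.6779 0.0903 0.0835] F [ 0.5 -0.2  4.4] gap 0.0118
P probe [(True, 4.8), (True, -3.3)] play 8.1
above t 38.3 pos [ 0.4938 -0.0134  0.1256] F [ 0.6 -0.3 -0.1] gap 0.0115
S in hit=True t 39.2 pos [ 0.4928 -0.0136  0.0834] F [-0.4 -0.1  4.6] gap 0.0117
end t 39.3 pos [ 0.4928 -0.0135  0.0834] F [-0.   0.3  4.8] gap 0.0113
```

View pics/s5.png

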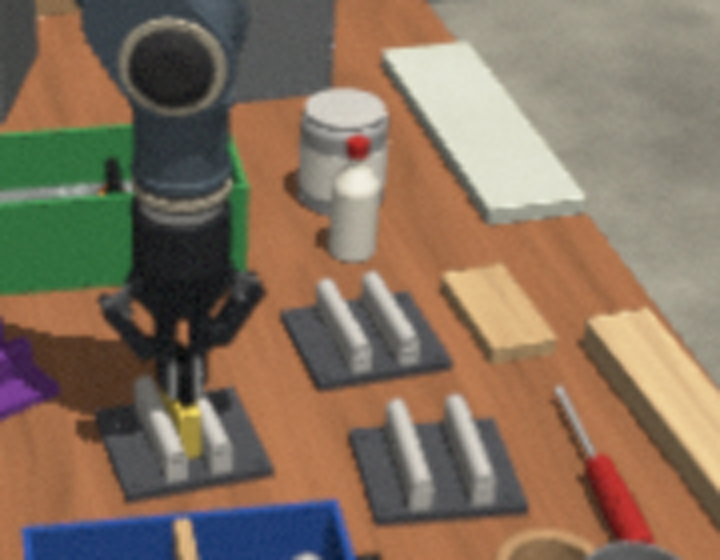

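The thin packer is fully down in S at crop (185,425), and was loose in P (8 mm). I'll probe S, release, then try medium in Q and P.

Run:
```python
from h import *
c=BR['S'][0]
move_l([*c,.086],feed=.05);sleep(.1);probe('S',.086)
move_l([*c,.081],feed=.04,until_force=4);st()
command_gripper(.04);sleep(.2);move_l([*c,.17],feed=.2)
pick(np.array([.4955,.2858]),-5)
z=insert('Q',off=.0005)
if z<.09:
    c=BR['Q'][0]
    move_l([*c,.087],feed=.05);sleep(.1);probe('Q',.087)
    move_l([*c,.15],feed=.2)
    z=insert('P',off=.0007,zc=.15)
save('side','s6.png',(280,120,460,260),4);st('end')
```

```text
S probe [(True, 1.3), (True, -0.9)] play 2.2
 t 41.2 pos [ 0.4938 -0.0137  0.0826] F [-1.   0.5  6.9] gap 0.0115
pick hit False
at t 45.0 pos [0.496  0.286  0.0797] F [ 0.3 -0.9  0.1] gap 0.0401
grip t 45.3 pos [0.4958 0.2861 0.0795] F [-0.1  0.8  2.7] gap 0.0113
above t 48.9 pos [ 0.6833 -0.0913  0.1267] F [ 0.4 -1.3 -0.8] gap 0.0115
Q in hit=True t 49.8 pos [ 0.6822 -0.0912  0.0836] F [ 0.2 -0.7  3.4] gap 0.0115
Q probe [(True, 4.6), (True, -3.5)] play 8.1
above t 53.6 pos [0.6793 0.0898 0.126 ] F [ 0.1 -0.4 -1.3] gap 0.0116
P in hit=True t 54.5 pos [0.6786 0.0903 0.0835] F [0.6 0.1 3.6] gap 0.0116
end t 54.6 pos [0.6785 0.0903 0.0835] F [-0.3 -0.   4.8] gap 0.0118
```

View pics/s6.png

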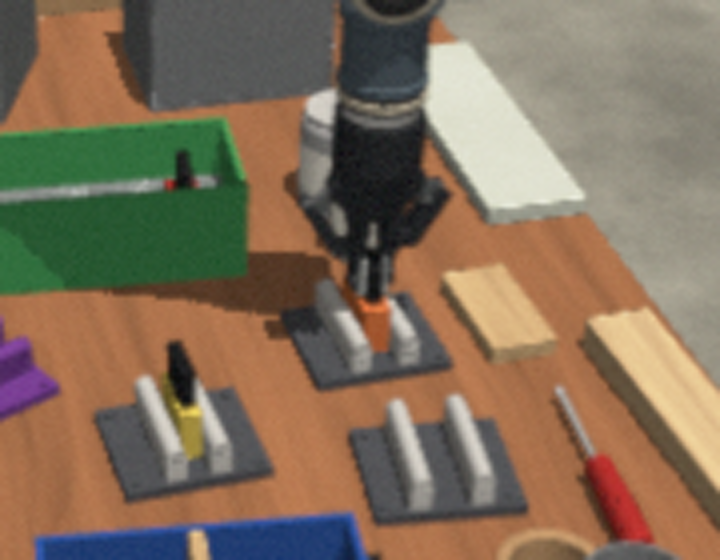

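Thin stands in S (2.2 mm play) and medium is down in P at crop (370,320). The blue tray's corner has shifted from crop (25,525) to (38,520), so it was knocked; I'll re-measure before grasping it. Finishing P, then thick in Q.

Run:
```python
from h import *
c=BR['P'][0]
move_l([*c,.086],feed=.05);sleep(.1);probe('P',.086)
move_l([*c,.081],feed=.04,until_force=4);st()
command_gripper(.04);sleep(.2);move_l([*c,.17],feed=.2)
pick(np.array([.5593,.2858]),-2.5)
z=insert('Q',off=.0005)
if z<.09:
    c=BR['Q'][0]
    move_l([*c,.086],feed=.05);sleep(.1);probe('Q',.086)
    move_l([*c,.081],feed=.04,until_force=4);st()
    command_gripper(.04);sleep(.2);move_l([*c,.17],feed=.2)
    movep([.56,.2,.3],R(0))
p,d=save('top','t7.png');save('side','s7.png',(260,100,440,240),4);st('end')
print('blue',rimrect('top',p,d,(.05,.08),(.25,.65,-.32,-.1),lambda h:(h[...,0]>95)&(h[...,0]<130)&(h[...,1]>100)))
print('white',rimrect('top',p,d,(.05,.08),(.25,.65,-.5,-.1),lambda h:(h[...,1]<60)&(h[...,2]>120)))
```

```text
P probe [(True, 1.9), (True, -0.2)] play 2.1
 t 56.5 pos [0.6786 0.0903 0.0832] F [-0.5 -0.2  4.6] gap 0.0116
pick hit False
at t 60.0 pos [0.5599 0.286  0.0799] F [ 0.7 -0.7 -0.8] gap 0.0401
grip t 60.4 pos [0.5595 0.2859 0.0794] F [-0.7 -0.3  1.6] gap 0.0115
above t 63.8 pos [ 0.6833 -0.0914  0.1267] F [-0.5  0.3 -1.4] gap 0.0114
Q in hit=True t 64.8 pos [ 0.6822 -0.0913  0.0834] F [0.1 0.8 4. ] gap 0.0117
Q probe [(True, 1.5), (True, -0.5)] play 2.0
 t 66.7 pos [ 0.6823 -0.0915  0.0832] F [-0.9 -0.1  4.7] gap 0.0112
end t 69.2 pos [0.5605 0.1983 0.2995] F [ 0.4 -0.4 -0.3] gap 0.0399
blue (array([ 0.46052692, -0.23855846]), (231.92105102539062, 130.39271545410156), -5.806205749511719)
white (array([ 0.44337769, -0.36922137]), (231.59799194335938, 131.38348388671875), -5.7768402099609375)
```

View pics/t7.png

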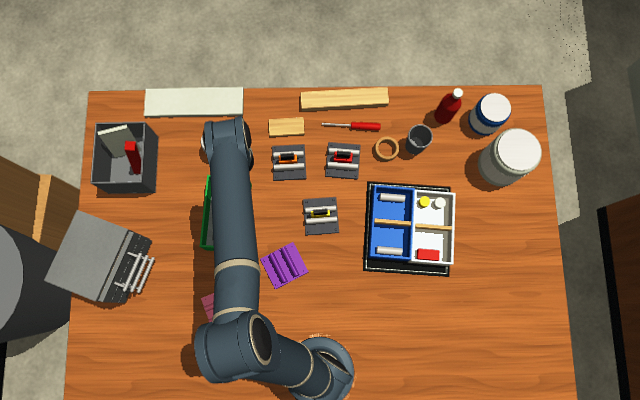

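View pics/s7.png

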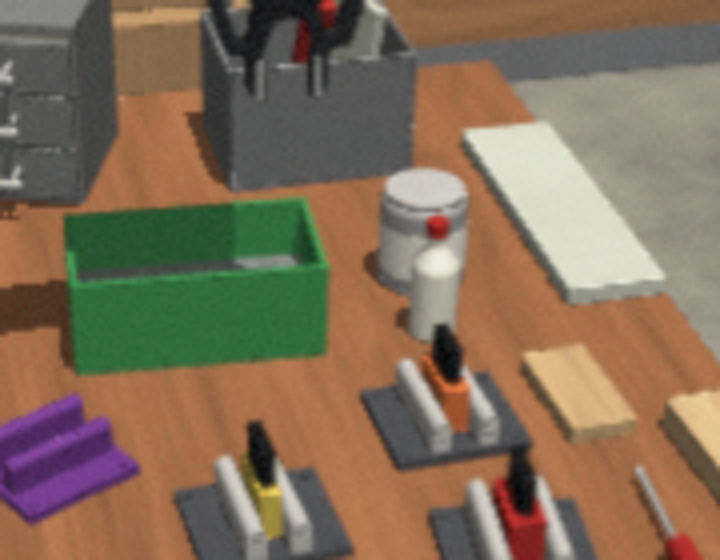

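The picture shows all three packers standing: orange (289,158), red (343,157), yellow (321,212), each with about 2 mm of play. The blue and white trays were knocked by about 1 cm and now touch. Green is empty, so no packer goes back. I'll restack, starting with blue.

```bash
cat >> h.py <<'E'
GREEN=lambda h:(h[...,0]>45)&(h[...,0]<90)&(h[...,1]>100)
BLUE=lambda h:(h[...,0]>95)&(h[...,0]<130)&(h[...,1]>100)
WHITE=lambda h:(h[...,1]<60)&(h[...,2]>120)
E
python3 - <<'E'
from h import *
b=np.array([.4600,-.2390]);th=-5.8
movep([*b,.16],R(th));command_gripper(.05,90)
p,d=camera('top');np.savez('pics/g8.npz',p=p,d=d)
print('green',rimrect('top',p,d,(.08,.11),(.35,.68,.15,.42),GREEN))
ps,ds=camera('side');
for lh in((.085,.105),(.09,.1)):print('green side',rimrect('side',ps,ds,lh,(.33,.7,.12,.45),GREEN))
move_l([*b,.055],feed=.12,until_force=10);sleep(.15);st('down')
command_gripper(0.0,90);st('grip')
move_l([*b,.065],feed=.04);move_l([*b,.2],feed=.15);st('lift')
save('side','s8.png')
E
```

```text
green (array([0.49462848, 0.28872864]), (230.93849182128906, 133.4657745361328), -4.28125)
green side (array([0.44774451, 0.28070697]), (146.63511657714844, 137.43380737304688), 85.6120834350586)
green side (array([0.44796054, 0.28483179]), (138.90000915527344, 137.0088653564453), 85.92906951904297)
down t 72.5 pos [ 0.4605 -0.2392  0.0556] F [ 0.6 -0.9  0.2] gap 0.0501
grip t 72.9 pos [ 0.4603 -0.239   0.0554] F [-0.8  1.3  5.3] gap 0.0111
lift t 74.4 pos [ 0.4594 -0.2384  0.1991] F [-0.1 -0.5 -4.1] gap 0.0111
```

View pics/s8.png

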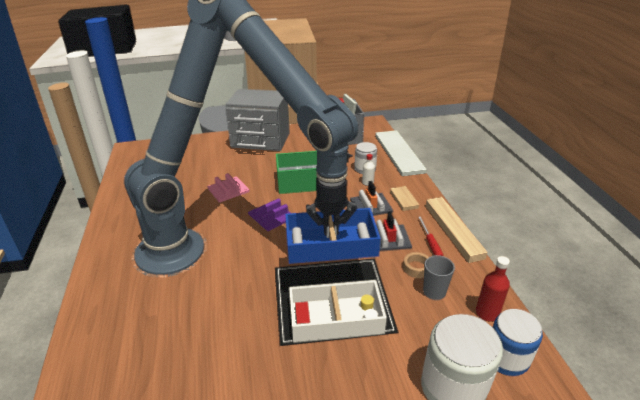

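Run:
```python
from h import *
g=np.array([.4943,.2882]);th=-4.25
move_l([.51,.0,.21],R(-5),feed=.28)
move_l([*g,.21],R(th),feed=.25)
move_l([*g,.162],feed=.12);sleep(.3);st('above')
print(move_l([*g,.142],feed=.04,until_force=4));st('down')
command_gripper(.05);sleep(.1)
move_l([*g,.24],feed=.2);st()
w=np.array([.443,-.3697]);movep([*w,.18],R(-5.75))
p,d=save('top','t9.png');save('side','s9.png',(260,100,440,240),4)
for lh in((.14,.17),(.147,.163)):print('blue',rimrect('top',p,d,lh,(.35,.68,.15,.42),BLUE))
```

```text
above t 77.6 pos [0.4946 0.2884 0.1626] F [-0.   0.1 -4.1] gap 0.0107
True
down t 78.0 pos [0.4945 0.2885 0.1475] F [0.2 0.4 3.8] gap 0.011
 t 79.2 pos [0.4936 0.2883 0.2392] F [-0.3 -0.7  0.2] gap 0.0499
blue (array([0.49400308, 0.28521951]), (231.16876220703125, 134.2561798095703), -4.366264343261719)
blue (array([0.49465417, 0.28628143]), (230.33445739746094, 132.45697021484375), -4.084403991699219)
```

View pics/s9.png

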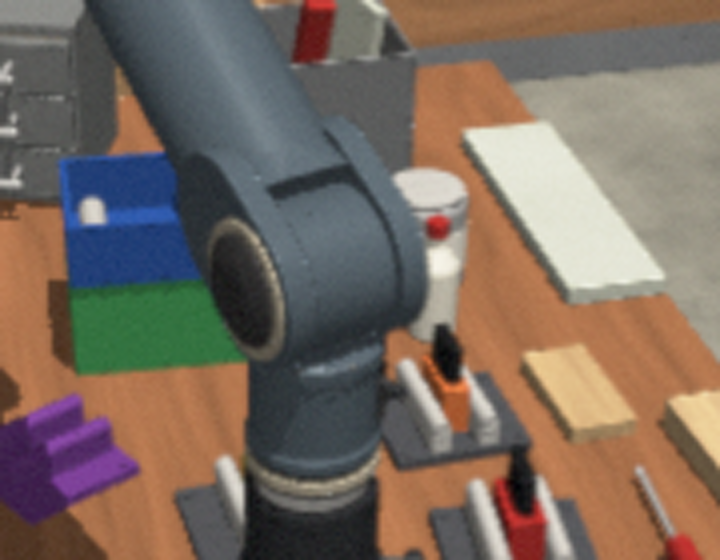

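View pics/t9.png

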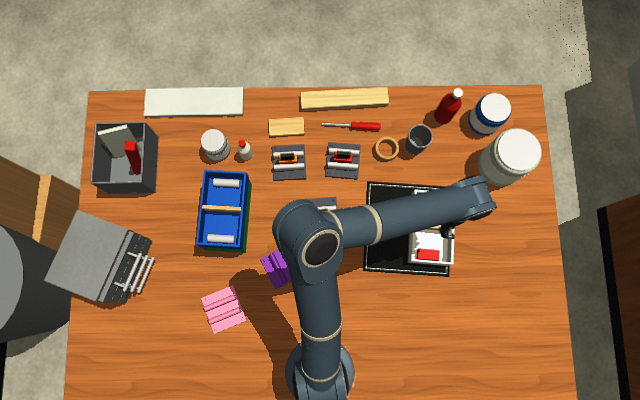

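Blue sits level on green at (223,210) in the top view. The top camera hints it is about 3 mm off in y, so I'll check the front and left faces with side-camera depth.

```bash
cat >> h.py <<'E'
def faces(n,p,d,col,zr,gc=(.4945,.2885),yaw=-4.2):
    a=np.radians(yaw);Rg=np.array([[np.cos(a),-np.sin(a)],[np.sin(a),np.cos(a)]])
    C=cloud(n,d);L=(C[...,:2]-np.array(gc))@Rg;h=cv2.cvtColor(p,cv2.COLOR_RGB2HSV)
    m=col(h)&(C[...,2]>zr[0])&(C[...,2]<zr[1])&(abs(L[...,0])<.14)&(L[...,1]<-.05)&(L[...,1]>-.085)
    m=m.astype(np.uint8)
    q=L[m>0];f=np.polyfit(q[:,0],q[:,1],1)
    ext=[]
    for r in range(400):
        s=np.nonzero(m[r])[0]
        if len(s)>8:
            ext.append((L[r,s[0],0],L[r,s[-1],0]))
    e=np.median(ext,axis=0)*1000
    return len(q),'front y mm',round(f[1]*1000,1),'slope deg',round(np.degrees(f[0]),2),'x ends',e.round(1)
E
python3 - <<'E'
from h import *
movep([.45,-.3,.3],R(-5))
p,d=save('side','s10.png',(260,100,440,240),4)
print('blue',faces('side',p,d,BLUE,(.105,.145)));print('green',faces('side',p,d,GREEN,(.03,.085)))
E
```

```text
blue (395, 'front y mm', np.float64(-66.6), 'slope deg', np.float64(-0.0), 'x ends', array([-113.3,   22.3]))
green (455, 'front y mm', np.float64(-63.1), 'slope deg', np.float64(0.37), 'x ends', array([-113.1,   16.4]))
```

View pics/s10.png

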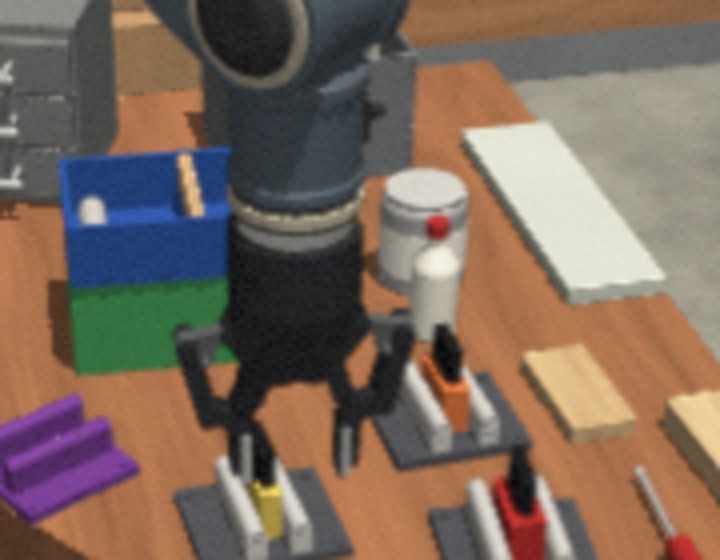

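Both cameras agree: blue sits about 3.3 mm too far toward -y relative to green. x and yaw match. Lifting it slightly and correcting.

Run:
```python
from h import *
g=np.array([.4943,.2882]);g2=g+np.array([.0002,.0033]);th=-4.2
movep([*g,.23],R(th));move_l([*g,.148],feed=.12,until_force=10);sleep(.2)
command_gripper(0,90);move_l([*g,.158],feed=.05);move_l([*g2,.158],feed=.03);sleep(.4);st('shift')
print(move_l([*g2,.142],feed=.04,until_force=4));st('down')
command_gripper(.05);sleep(.1)
move_l([*g2,.24],feed=.2)
movep([.442,-.369,.2],R(-5.75))
p,d=save('side','s11.png',(260,100,440,240),4)
print('blue',faces('side',p,d,BLUE,(.105,.145)));print('green',faces('side',p,d,GREEN,(.03,.085)))
p,d=save('top','t11.png')
print('blue',rimrect('top',p,d,(.14,.17),(.35,.68,.15,.42),BLUE))
m=cloud('top',d);print('white',rimrect('top',p,d,(.05,.08),(.25,.65,-.5,-.1),WHITE));st()
```

```text
shift t 86.9 pos [0.4945 0.2914 0.158 ] F [ 1.   0.7 -4.4] gap 0.0112
True
down t 87.3 pos [0.4951 0.2918 0.1484] F [-0.3 -0.2  5.1] gap 0.0109
blue (317, 'front y mm', np.float64(-62.7), 'slope deg', np.float64(0.2), 'x ends', array([-113.2,   -4.7]))
green (516, 'front y mm', np.float64(-63.5), 'slope deg', np.float64(0.08), 'x ends', array([-113.1,   22.4]))
blue (array([0.4947713, 0.2891261]), (231.06121826171875, 133.53622436523438), -4.249534606933594)
white (array([ 0.36787012, -0.36042007]), (131.4975128173828, 82.56549072265625), 85.94963073730469)
 t 90.9 pos [ 0.4428 -0.3682  0.1999] F [0.3 0.3 0.2] gap 0.05
```

View pics/t11.png

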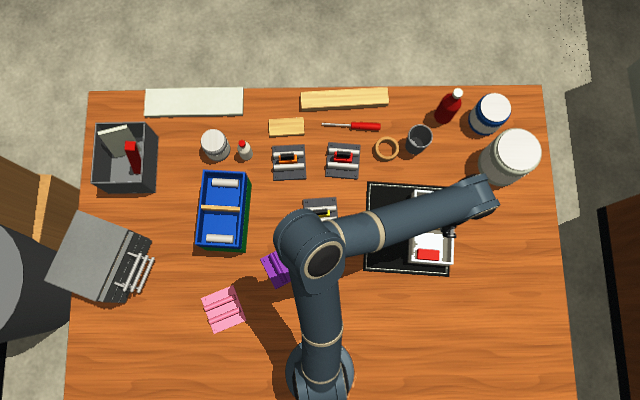

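Blue is now square on green: front faces within 0.8 mm, and top centre (0.4948, 0.2891) against green's (0.4946, 0.2887). Now the white tray.

Run:
```python
from h import *
w=np.array([.4428,-.3700]);th=-5.75
move_l([*w,.16],R(th),feed=.15);move_l([*w,.055],feed=.12,until_force=10);sleep(.15);st('down')
command_gripper(0.0,90);st('grip')
move_l([*w,.065],feed=.04);move_l([*w,.27],feed=.2);st('lift')
g=np.array([.4946,.2897]);th=-4.2
move_l([.51,.0,.27],R(-5),feed=.28)
move_l([*g,.27],R(th),feed=.25)
move_l([*g,.223],feed=.12);sleep(.35);st('above')
print(move_l([*g,.200],feed=.04,until_force=4));st('down')
p,d=save('side','s12.png',(260,80,440,220),4)
command_gripper(.05);sleep(.1)
move_l([*g,.3],feed=.2)
movep([.45,-.3,.3],R(-5))
p,d=save('side','s12.png',(260,80,440,220),4)
print('white',faces('side',p,d,WHITE,(.165,.205)))
print('blue',faces('side',p,d,BLUE,(.105,.145)));print('green',faces('side',p,d,GREEN,(.03,.085)))
p,d=save('top','t12.png')
print('white',rimrect('top',p,d,(.2,.23),(.35,.68,.15,.42),WHITE));st()
```

```text
down t 92.5 pos [ 0.4432 -0.3703  0.0558] F [-0.5 -0.1  0.5] gap 0.05
grip t 92.9 pos [ 0.4431 -0.37    0.0554] F [0.4 1.5 3.5] gap 0.0109
lift t 94.5 pos [ 0.4423 -0.3691  0.2687] F [-0.6 -0.3 -6.5] gap 0.0108
above t 98.2 pos [0.4948 0.2898 0.2235] F [-0.  -0.1 -8.6] gap 0.0105
True
down t 98.6 pos [0.4948 0.2899 0.2074] F [-0.2 -0.7  4.3] gap 0.0104
white (420, 'front y mm', np.float64(-63.0), 'slope deg', np.float64(-0.05), 'x ends', array([-113.1,   23.7]))
blue (395, 'front y mm', np.float64(-62.8), 'slope deg', np.float64(0.32), 'x ends', array([-113.1,   22.7]))
green (445, 'front y mm', np.float64(-63.6), 'slope deg', np.float64(-0.0), 'x ends', array([-112.9,   16.5]))
white (array([0.49496069, 0.28922931]), (232.15023803710938, 133.2747039794922), -4.1507415771484375)
 t 102.1 pos [ 0.4508 -0.2991  0.2998] F [-0.1  0.2 -0.1] gap 0.05
```

View pics/s12.png

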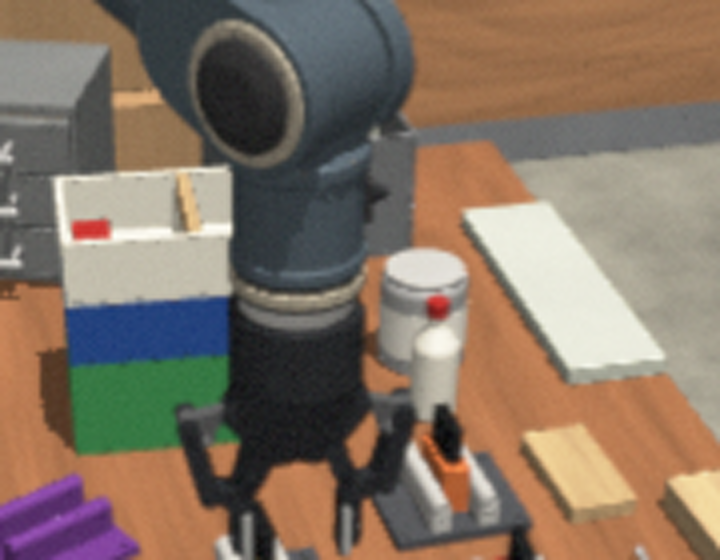

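View pics/t12.png

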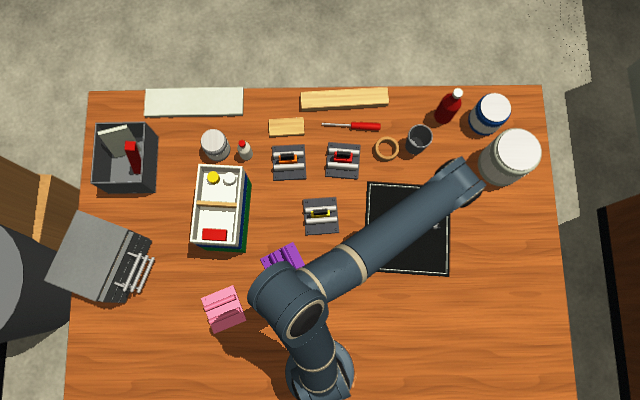

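The stack is square (all faces within 1 mm, yaw within 0.2°), with its contents in place. One last check of the packers in their brackets before handing in.

Run:
```python
from h import *
movep([.45,-.38,.3],R(-5))
p,d=save('top','t13.png',(260,130,375,250),5);C=cloud('top',d);hs=cv2.cvtColor(p,cv2.COLOR_RGB2HSV)
for b,(c,t) in BR.items():
    t=np.radians(t);Rb=np.array([[np.cos(t),-np.sin(t)],[np.sin(t),np.cos(t)]]);L=(C[...,:2]-c)@Rb
    m=(abs(L[...,0])<.03)&(abs(L[...,1])<.05)&(C[...,2]>.075)
    v,u=np.nonzero(m);w=(onplane('top',np.c_[u,v],.09)[:,:2]-c)@Rb
    print(b,'tab z',round(float(np.median(C[...,2][m])),4),'local mm',(w.mean(0)*1000).round(1),'yspan',(w[:,1].min()*1000).round(1),(w[:,1].max()*1000).round(1))
    m=(abs(L[...,0])<.062)&(abs(L[...,1])<.058)
```

```text
P tab z 0.0895 local mm [-1.2  3.4] yspan -18.3 23.9
Q tab z 0.0896 local mm [-1.5  0.3] yspan -20.0 22.6
S tab z 0.0887 local mm [-0.2  2. ] yspan -19.8 21.7
```

View pics/t13.png

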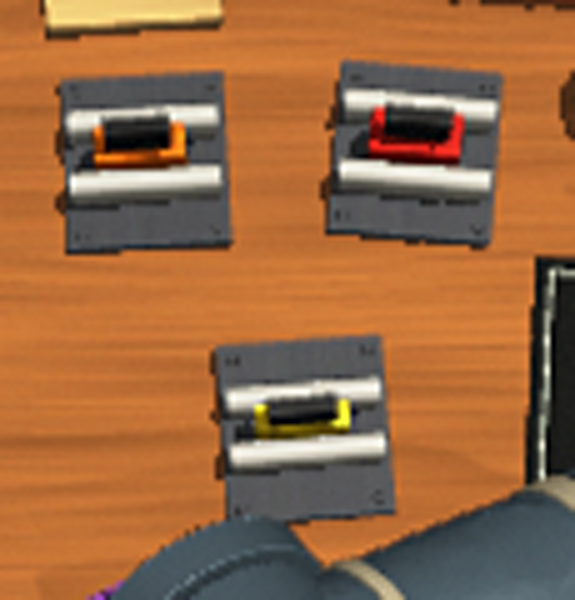

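The tab tops are at 0.090 m, which means the packers are fully down. All three are centred within about 3 mm along their rails: orange at crop (140,145), red (415,135), yellow (300,415).

Run:
```python
from h import *
sleep(.3);finish_job();st()
```

```text
the job is handed in; nothing more can be done
the job is handed in; nothing more can be done
```

The job is done and handed in at about 103 s of robot time; no verdict was reported.

- **Trays set aside:** I lifted the white tray and then the blue one onto the mat, upright with their contents in place.
- **Fitting:** I tried the packers in increasing thickness. Thin had 14 mm of play in the far-right bracket, 8 mm in the far-left and 2.2 mm in the near one. Medium had 8 mm in the far-right and 2.1 mm in the far-left. Thick had 2.0 mm in the far-right.
- **Packers left standing:** Thin is in the near bracket, medium in the far-left and thick in the far-right. Their tops are at 0.089–0.090 m, so they are fully down, and they sit between the rails. All three were used, so none went back into the green tray.
- **Restacking:** The two trays were knocked about 1 cm on the mat, so I measured them again before lifting. Both cameras showed blue about 3.3 mm off to the side when first restacked, so I lifted it slightly and corrected it. At the last check, the front faces of green, blue and white were within 1 mm and the yaws within 0.2°.

**Disagreement between cameras:** The top and side cameras disagreed by 2 to 3 mm on where the rail midlines were. I used the mean, and the probing with the packers bore it out to within 1 mm.

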